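# Check the depth of the flagpole socket with a dial depth gauge

### The arm

A 6-joint arm with a two-finger parallel gripper is mounted at the origin on the work surface; the furniture and walls round the work are solid. World frame = base frame: x ahead of the robot, y to its left, z up, the work surface at z = 0. Lengths are in mm, angles in degrees, forces in N, time in s.
With the tool pointing down it reaches from about 350 to 850 mm from the base axis. Payload 8.1 kg.
Tool frame: the origin (TCP) lies midway between the tips of the shut fingers; the grasp point (between the pads) lies 19 mm behind it; z points along the fingers, y is the direction in which the jaws open and shut (so a half turn about z gives the same grasp; the last joint's range is limited). The gripper opens to 85 mm and grips with 20 to 120 N. Pads are 22 mm wide; open, the fingers measure 114 mm over their backs; the gripper's body (76 mm by 85 mm) begins 54 mm behind the grasp point. The pads swing forward as they close: fully open they stand 13 mm farther back than shut.
Start: joints at [-72.559, 7.471, 85.268, -0, 87.261, -4.893], TCP at [228.022, -554.988, 231.292] pointing down, gripper open.
Joint ranges: [-169.43, 169.43], [-51.17, 129.36], [1.28, 143.12], [-76.62, 256.62], [0, 156.53], [-152.29, 152.29]. Speed limits (degrees/s): [136.94, 136.94, 159.86, 180, 180, 180].

### API

Orientations are given as [roll, pitch, yaw] about the fixed x, y, z axes, in that order (R = Rz(yaw) Ry(pitch) Rx(roll)).
In Python, from bench import r gives the robot as it stands.
- The arm moves only by the shell command python3 -m jog 'ROWS' [FORCE]. ROWS is JSON, a list of rows, each a list of 5 numbers: the shift along the tool's x, y, z in m, then the turn about the tool's z in rad, then the opening, from 0 (shut) to 1 (fully open). A call has 1 to 20 rows; each row is the pose to reach, as a shift and turn from the pose measured when the call began, along the tool's axes at that moment; what a row does not reach only later rows make up. A row lasts 1/10 s, in which the tool goes at most 50 mm and 8.59 degrees, less where a joint would pass 70% of its speed; a pose out of reach is approached as far as the arm can. A call with a gripper value outside its range is refused whole. The fingers move at their own pace and stop on an object; FORCE is the grip in N (left out, the last holds). Time passes only in rows, so rows that repeat a pose let the fingers close. It gives the time, the measured TCP pose, the force and the opening at its end, in the units of the state.
- r.sense(): the state, without advancing time (a new reading comes with each control period).
- r.snapshot(name): name is "scene" or "top" or "wrist"; returns a dict with "pixels" (480x640x3 uint8, red, green, blue), "K" (3x3 intrinsics, pixels), "R" (3x3) and "t" (3): a world point X has camera coordinates R X + t. Camera axes: x right, y down, z forward; pixel columns grow to the right and rows downward; lengths in mm; the calibration is good to about 2 mm. A picture is of the moment at which its call begins. There is no depth.
- r.hand_in(): hands the job in, once; it reports no verdict.
The state is a dict: "time": time; "joint_pos": joint angles; "qd": joint speeds; "joint_efforts": joint torques, N m; "tool_pos": TCP position; "tcp_rot": TCP orientation; "ft_force": force on the tool from outside, world axes, zero at the start; "wrist_torque": the same for the moment, N m; "finger_gap": finger opening in mm.
Only numpy, scipy, OpenCV 4.12 (cv2) and the standard library are available. Lean on these libraries where they do the work, as an engineer would, in place of code of your own. Each camera call takes 0.05 s, during which the arm holds its last target.

### The job

Check the depth of the flagpole socket in the wooden architectural model: lift the dial depth gauge out of its stand, pass its measuring rod down the brass-rimmed hole, and set its foot flush on the board with the rod end resting on the bottom of the hole. Finish while still holding the gauge there, upright and pressed down lightly (roughly half a kilogram to a kilogram of push), so that I can read the dial; do not let go. Do not shove the model or press hard on it, and leave the other things on the desk alone.

Things in the scene. Friction and masses are not known exactly. Their poses are not given: they have to be found in the camera images.
- gauge_centre (a point): Centre of the grey case of the dial depth gauge, half-way up the case; here it is grasped. Case: 24 mm (x, its dial faces -x) by 44 mm (y, flat sides, the sides to grip) by 50 mm (z). Axes as gauge: z up along the rod, y along the foot.
- gauge: The dial depth gauge (about 0.2 kg), upright in its stand. Origin: centre of the underside of its foot, on the rod axis, 43 mm below the case centre. Foot: steel bar 18 (x) by 76 (y) by 8 mm high. A 14 mm neck joins it to the case, which spans 18 to 68 mm above the underside. A small steel button stands 10 mm above the case and rises with the rod.
- rod_end (a point): Lower end of the gauge's measuring rod: steel, 5 mm diameter, round-ended, sticking out 40 mm below the foot's underside at rest. z along the rod.
- gauge_rod (a joint): How far the rod is pushed up into the gauge, m: 0 at rest, 0.03 at the stop. A soft spring holds it out: 1.2 N at 0, plus 0.06 N per mm. The dial's needle turns with it.
- town_model: The loose architectural model (about 1 kg), origin at the centre of its underside. A white baseboard 206 (x) by 156 (y) by 5 mm carries, on soft pads, a wooden board 200 by 150 by 34 mm whose face is 46 mm above the desk; pressed, the board sinks about 1 mm per 5 N, 5 mm at most. Two timber blocks (up to 88 mm) stand on its +x half, four ball trees (to 87 mm) by its edges, over 65 mm from the hole.
- socket_mouth (a point): Centre of the mouth of the flagpole socket, level with the board's upper face: a round vertical blind hole, 9 mm in diameter, 26 mm deep, with a flat bottom, a thin brass rim (flush, 17 mm across) and a pencilled cross round it. Axes as the board's; it lies 45 mm from the board's centre towards -x. With the foot flush and the rod on the bottom, gauge_rod reads 0.014.
- gauge_stand: The gauge's stand: a dark wooden block 54 (x) by 96 (y) by 48 mm, fixed to the desk, origin at the centre of its underside, with a through hole of 13 mm diameter in the middle for the rod and a 5 mm ridge at each end of its top; the gauge's foot rests on its top between the ridges, parallel to them within 0.03 rad.
- eraser: Bystander: eraser in a sleeve, 22 x 52 x 13 mm; to be left alone. Origin at the centre of its underside.
- pencil: Bystander: wooden pencil, 152 mm long; to be left alone. Origin at the centre of its underside.
- sharpener: Bystander: brass sharpener, 15 x 24 x 13 mm; to be left alone. Origin at the centre of its underside.
Mind the look-alikes: they are no part of the job. There is more than one size of the gauge; the job needs the largest.

How it is judged (in metres and radians):
On the way, in this order (a step that is already met when the one before it is completed fails the run):
1. the gauge is lifted until its rod is clear of the stand (height (world z) of rod_end above 0.055 m), for 0.1 s.
2. the rod's end has entered the socket (z of rod_end in the frame of socket_mouth below -0.008 m and horizontal distance between rod_end and socket_mouth below 0.005 m), for 0.1 s.
At the end, for the whole second after the job is handed in: The gauge is held still in the fingers, its rod end in the socket within 2.5 mm of the bottom and pushed in over 11 mm, its foot within 2 mm of the board and square to it (0.05 rad), upright (0.06 rad), pressing with 3 to 20 N; the model is level (0.03 rad) and within 12 mm of its start (z of rod_end in the frame of socket_mouth below -0.0235 m and horizontal distance between rod_end and socket_mouth below 0.005 m and z of gauge in the frame of socket_mouth below 0.002 m and value of joint gauge_rod above 0.011 m and angle between the z axis of gauge and the z axis of town_model, either way round below 0.05 rad and angle between gauge's own z axis and vertical below 0.06 rad and angle between town_model's own z axis and vertical below 0.03 rad and contact force between gauge and town_model between 3 and 20 N and contact force between the fingers and gauge above 2 N and linear speed of gauge below 0.01 m/s and distance of town_model from where it was at the start of the episode below 0.012 m); the arm keeps its last pose, push and grip.
It fails at once if the gauge is pressed hard on the model (over 35 N) (contact force between gauge and town_model above 35 N).
It fails at once if the gauge is tipped over or dropped (angle between gauge's own z axis and vertical above 0.6 rad).
It fails at once if the model is shoved by more than 15 mm (distance of town_model from where it was at the start of the episode above 0.015 m).
It fails at once if another thing on the desk is disturbed (moved by more than 30 mm) (distance of any of eraser, pencil, sharpener from where it was at the start of the episode above 0.03 m).
It also fails if it takes over 42 s, if anything falls off the work surface, if the arm or the gripper's body presses on something with over 40 N, if the wrist force passes 120 N, or if a joint passes its speed limit or range.

## Working session

There is one attempt and no reset: what is moved stays moved. The work goes in short steps, Python scripts to look and compute and a shell command to move; the robot and the scene stay as the last step left them, time stands still between calls to the robot, and variables do not carry over. Pictures are saved under pics/ and viewed, and the job is handed in when it is done.

```bash
ls; mkdir -p pics; python3 - <<'E'
from bench import r
import cv2,numpy as np,pickle
print(r.sense())
for n in ["scene","top","wrist"]:
    s=r.snapshot(n); pickle.dump(s,open(f'{n}0.pkl','wb'))
    cv2.imwrite(f'pics/{n}0.png',s["pixels"][:,:,::-1])
    print(n,np.round(s["K"],1).tolist(),np.round(s["R"],4).tolist(),np.round(s["t"],1).tolist())
E
```

```text
pics
{'time': 0.0, 'joint_pos': array([-7.25591305e+01,  7.51429387e+00,  8.53296203e+01, -9.90799354e-04,
        8.72618804e+01, -4.88997138e+00]), 'qd': array([-0.00828577, -0.00881869, -0.03402513,  0.0102809 ,  0.03432415,
        0.03821473]), 'joint_efforts': array([ 4.87098041e-04, -5.69393063e+01, -5.00557065e+01, -2.46501622e-04,
        1.46213325e-02,  1.95247543e-05]), 'tool_pos': array([ 227.85086909, -554.45537525,  230.24965638]), 'tcp_rot': array([-1.79894506e+02, -8.03221481e-03,  2.23308817e+01]), 'ft_force': array([ 0.41626584,  0.74854337, -0.29145832]), 'wrist_torque': array([-0.01560461, -0.02870539, -0.00279795]), 'finger_gap': 85.3077721869693}
scene [[493.3, 0.0, 324.7], [0.0, 493.3, 238.8], [0.0, 0.0, 1.0]] [[-0.8901, -0.4557, -0.0076], [-0.3328, 0.6614, -0.6722], [0.3113, -0.5958, -0.7404]] [497.3, 277.1, 727.9]
top [[616.5, 0.0, 329.0], [0.0, 616.5, 235.8], [0.0, 0.0, 1.0]] [[-0.0003, -1.0, -0.0036], [-0.9575, 0.0013, -0.2885], [0.2885, 0.0034, -0.9575]] [-28.1, 558.6, 925.2]
wrist [[407.0, 0.0, 322.2], [0.0, 407.0, 243.0], [0.0, 0.0, 1.0]] [[0.3786, -0.9256, -0.002], [-0.8895, -0.3644, 0.2757], [-0.2559, -0.1026, -0.9612]] [-599.9, -35.2, 378.8]
```

View pics/scene0.png

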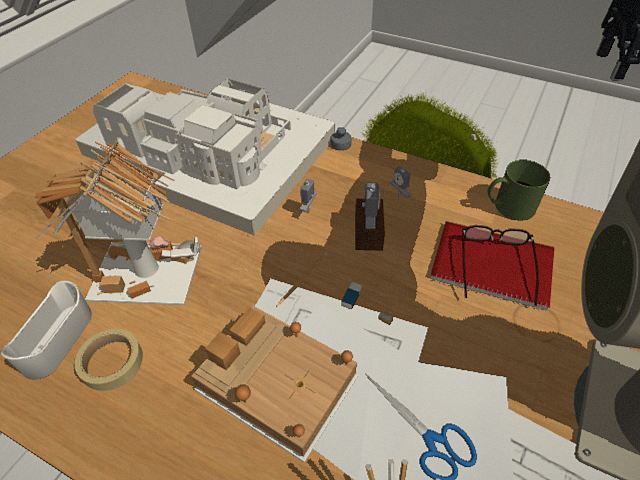

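View pics/top0.png

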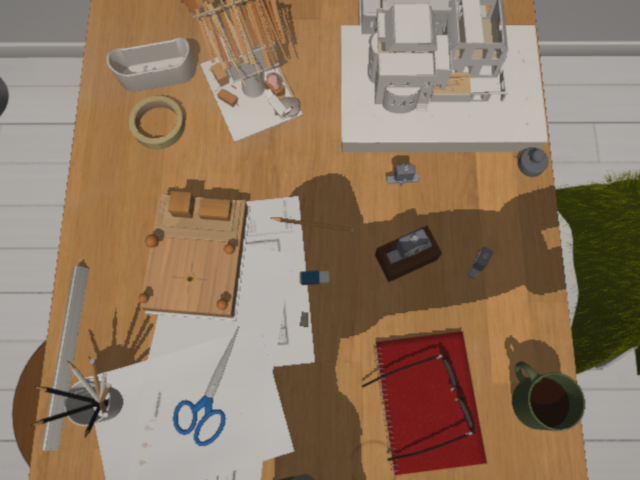

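View pics/wrist0.png

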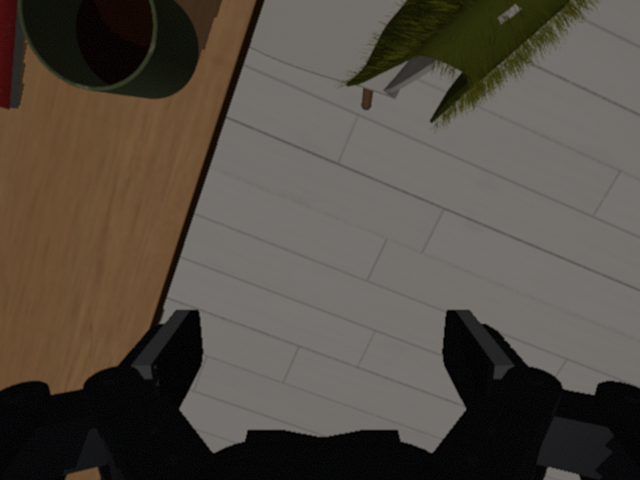

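The scene and top views show three gauges, and these are what could be taken for the target. In the top view they are: the one in the dark stand at (412,243), a small one at (403,174) and one at (482,262). The stand gauge looks largest and matches the description. The socket is at about (190,278), on the wooden board with the ball trees. The white model at (440,90) is a look-alike. Next I'll check close crops.

```bash
cat > h.py <<'E'
import numpy as np,cv2,pickle
def ray(s,u,v,z):
    K,R,t=map(np.array,(s["K"],s["R"],s["t"]))
    c=-R.T@t; d=R.T@np.linalg.inv(K)@np.array([u,v,1.]); return c+d*(z-c[2])/d[2]
def proj(s,X):
    K,R,t=map(np.array,(s["K"],s["R"],s["t"])); p=K@(R@np.array(X,float)+t); return p[:2]/p[2]
def crop(s,x0,y0,w,h,k,name):
    im=s["pixels"][y0:y0+h,x0:x0+w,::-1]; im=cv2.resize(im,None,fx=k,fy=k,interpolation=cv2.INTER_CUBIC); im=np.clip(im.astype(float)*1.5,0,255).astype(np.uint8); cv2.imwrite(f'pics/{name}.png',im)
E
python3 - <<'E'
from h import *
t=pickle.load(open('top0.pkl','rb'));s=pickle.load(open('scene0.pkl','rb'))
crop(t,370,155,130,130,6,'c_top'); crop(s,290,155,130,100,6,'c_scene'); crop(t,130,185,130,140,4,'m_top'); crop(s,180,290,190,170,4,'m_scene')
print('stand',ray(t,408,252,48),'mouth',ray(t,190,278.5,46),'sc',ray(s,300,384,46))
E
```

```text
stand [ 540.35685993 -160.99920415   48.        ] mouth [495.70828313 202.63404043  46.        ] sc [496.09447087 201.56778821  46.        ]
```

View pics/c_top.png

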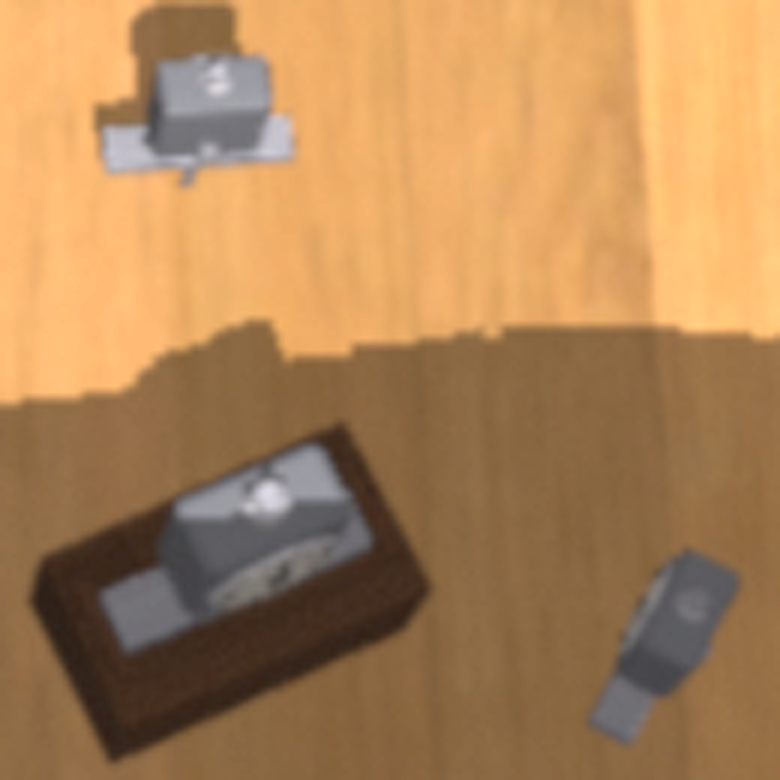

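View pics/c_scene.png

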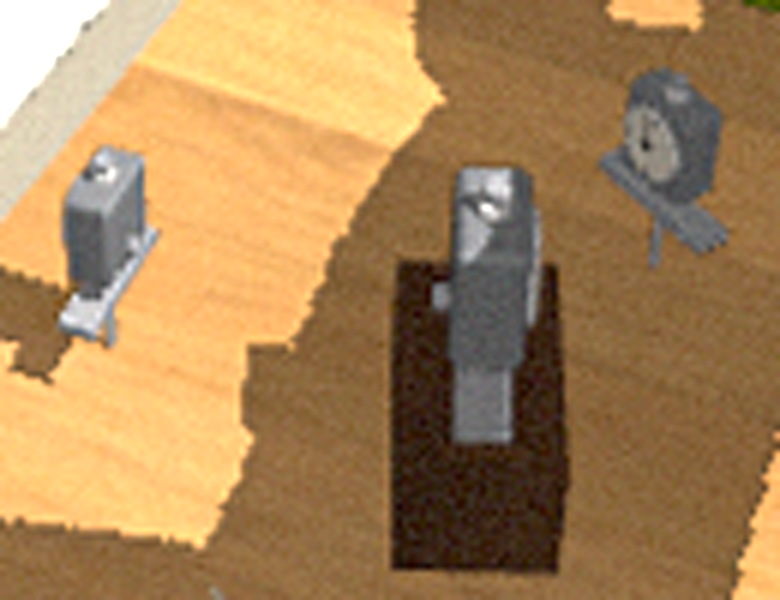

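View pics/m_top.png

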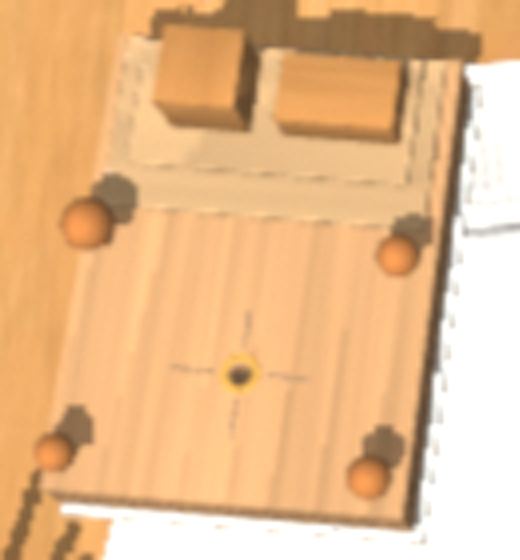

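View pics/m_scene.png

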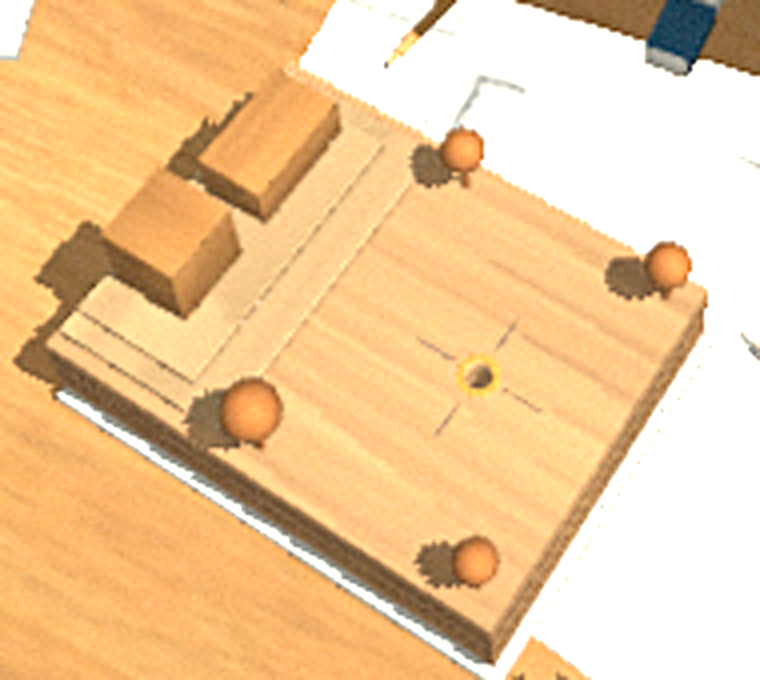

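```bash
python3 - <<'E'
from h import *
from scipy.optimize import least_squares
t=pickle.load(open('top0.pkl','rb'));s=pickle.load(open('scene0.pkl','rb'));w=pickle.load(open('wrist0.pkl','rb'))
T=lambda a,b:(a/6+370-.4,b/6+155-.4); S=lambda a,b:(a/6+290-.4,b/6+155-.4)
pts=[(t,T(128,655),(-9,38,8)),(t,T(100,592),(9,38,8)),(t,T(372,545),(-9,-38,8)),(t,T(267,495),(0,0,76)),
(t,T(40,560),(27,48,5)),(t,T(340,424),(27,-48,5)),(t,T(430,586),(-27,-48,5)),(s,S(488,203),(0,0,76))]
def f(p):
    c,si=np.cos(p[2]),np.sin(p[2]); R=np.array([[c,-si,0],[si,c,0],[0,0,1]])
    return np.concatenate([proj(m,R@np.array(g)+[p[0],p[1],48])-uv for m,uv,g in pts])
o=least_squares(f,[540,-160,.4]);print(o.x,np.degrees(o.x[2]),o.fun.round(1))
for m,u,z in [(t,T(267,495),126),(s,S(488,203),126)]: print(ray(m,*u,z))
print('mouth',ray(t,189.6,277.6,46),ray(s,299.4,383.4,46))
# board yaw from pencil cross, top
M=lambda a,b:ray(t,a/4+130,b/4+185,46)
print('cross y',M(172,366)-M(306,379),'x',M(248,312)-M(233,432),'edge',M(205,20*10+8)-M(395,224))
Rw=np.array(w['R']);c=-Rw.T@w['t'];print('wristcam',c)
E
```

```text
[ 5.42693635e+02 -1.61347227e+02  4.31894844e-01] 24.74575174627813 [-0.2 -0.3 -0.4  0.6 -0.1 -0.5 -0.1  0.6 -0.7 -0.6  0.4 -0.8  0.3  0.1
  1.3 -0.9]
[ 543.12933265 -161.31840094  126.        ]
[ 543.09394058 -155.99743661  126.        ]
mouth [497.24026784 203.39905642  46.        ] [497.34442071 201.14238849  46.        ]
cross y [ 5.58907357 56.10041543  0.        ] x [51.04056942 -2.93362752  0.        ] edge [ 7.17310361e+00  8.09411063e+01 -1.13686838e-13]
wristcam [ 292.70608361 -529.18928508  372.60626516]
```

Top crop: the stand gauge fits at (543,-161) with yaw of about 24.7°, residuals about 1 px. It is clearly the largest, so I choose it. The socket rim is at top pixel (189.6,277.6), which puts it near (497,202). I'll move above the gauge.

```bash
python3 -m jog '[[0.044,-0.0245,0,-0.01,1],[0.088,-0.049,0,-0.02,1],[0.132,-0.0735,0,-0.03,1],[0.176,-0.098,0,-0.042,1],[0.22,-0.1225,0,-0.042,1],[0.264,-0.147,0,-0.042,1],[0.308,-0.1715,0,-0.042,1],[0.352,-0.196,0,-0.042,1],[0.396,-0.2205,0,-0.042,1],[0.441,-0.245,0,-0.042,1],[0.441,-0.245,0,-0.042,1],[0.441,-0.245,0,-0.042,1],[0.441,-0.245,0,-0.042,1],[0.441,-0.245,0,-0.042,1]]'
python3 - <<'E'
from bench import r
from h import *
print(r.sense()["tool_pos"],r.sense()["tcp_rot"],r.sense()["ft_force"])
w=r.snapshot("wrist");pickle.dump(w,open('w1.pkl','wb'));cv2.imwrite('pics/w1.png',w["pixels"][:,:,::-1])
crop(w,160,130,330,250,2.4,'w1c')
E
```

```text
time: 1.55
tool_pos: [541.9, -161.7, 230.8]
tcp_rot: [-179.9, 0.0, 24.6]
ft_force: [0.1, -0.8, 0.0]
finger_gap: 85.0
[ 541.92993406 -161.66915578  230.75925794] [-1.79919776e+02  1.82500146e-02  2.46368566e+01] [ 0.08200126 -0.83784455  0.01491972]
```

View pics/w1.png

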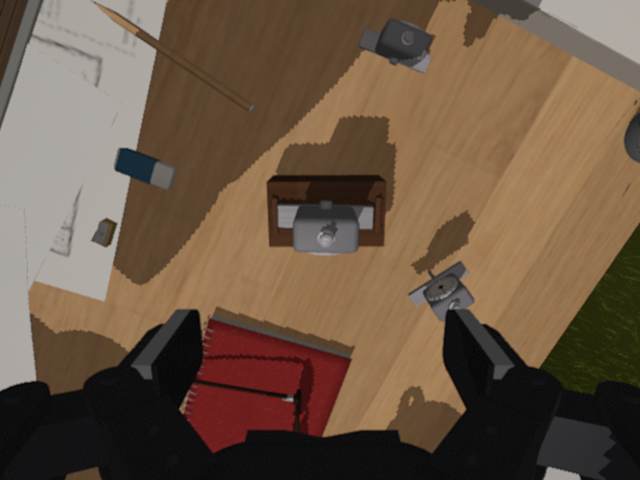

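View pics/w1c.png

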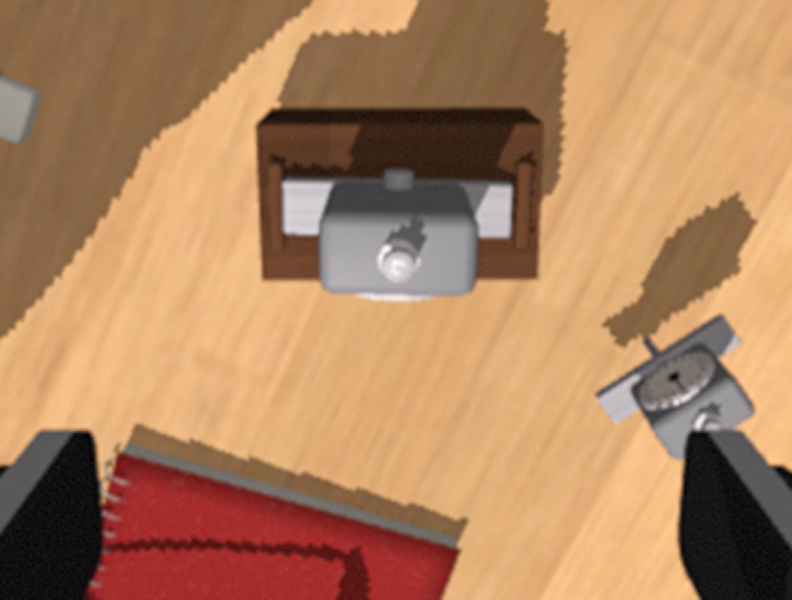

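```bash
python3 - <<'E'
from h import *
from scipy.optimize import least_squares
w=pickle.load(open('w1.pkl','rb'))
T=lambda a,b:(a/2.4+160-.3,b/2.4+130-.3)
pts=[(w,T(282,180),(9,38,8)),(w,T(285,236),(-9,38,8)),(w,T(514,240),(-9,-38,8)),(w,T(398,258),(0,0,77)),(w,T(262,279),(-27,48,0)),(w,T(538,278),(-27,-48,0)),(w,T(259,124),(27,48,0)),(w,T(541,122),(27,-48,0))]
def f(p,z=48):
    c,si=np.cos(p[2]),np.sin(p[2]); R=np.array([[c,-si,0],[si,c,0],[0,0,1]])
    return np.concatenate([proj(m,R@np.array(g)+[p[0],p[1],z])-uv for m,uv,g in pts])
o=least_squares(f,[540,-160,.4]);print(o.x,np.degrees(o.x[2]),o.fun.round(1))
t=np.array([541.93,-161.67]);d=o.x[:2]-t;a=np.radians(24.64)
print('tool shift',d@[np.cos(a),np.sin(a)],d@[np.sin(a),-np.cos(a)])
E
```

```text
[ 5.44021582e+02 -1.64579549e+02  4.28910378e-01] 24.574754453570428 [ 0.6  0.4  0.1 -0.8 -0.5 -2.5  1.2  2.2 -0.7 -0.  -0.4  0.4 -1.9 -0.5
  1.2  0.3]
tool shift 0.6880975080427773 3.516633900617064
```

The wrist view confirms the stand gauge, with its button at (326,238) and parallel to the jaws. I'll descend partway and recheck the centring.

```bash
python3 -m jog '[[0.001,0.002,0.03,0,1],[0.001,0.002,0.06,0,1],[0.001,0.002,0.08,0,1],[0.001,0.002,0.10,0,1],[0.001,0.002,0.10,0,1],[0.001,0.002,0.10,0,1]]'
python3 - <<'E'
from bench import r
from h import *
print(r.sense()["tool_pos"],r.sense()["tcp_rot"],r.sense()["ft_force"])
w=r.snapshot("wrist");pickle.dump(w,open('w2.pkl','wb'));cv2.imwrite('pics/w2.png',w["pixels"][:,:,::-1])
E
```

```text
time: 2.2
tool_pos: [543.1, -163.8, 131.1]
tcp_rot: [-179.9, 0.0, 24.5]
ft_force: [0.2, 0.4, 0.0]
finger_gap: 85.2
[ 543.14617077 -163.83522925  131.14960954] [-1.79905696e+02  2.85612668e-02  2.45381323e+01] [0.16762939 0.44011849 0.00152304]
```

View pics/w2.png

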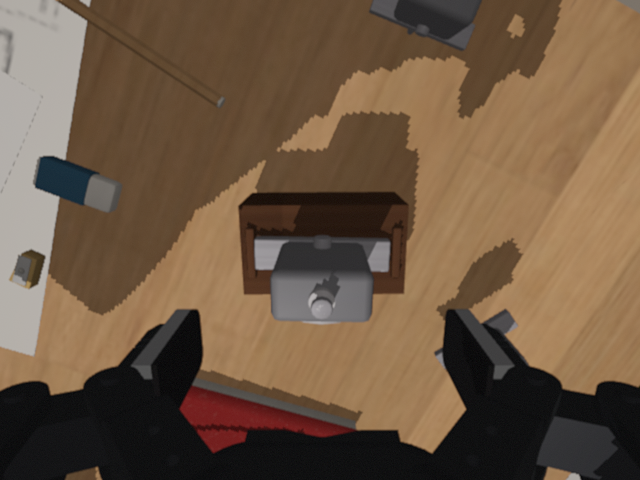

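```bash
python3 - <<'E'
from h import *
w=pickle.load(open('w2.pkl','rb'));t=np.array([543.15,-163.84]);a=np.radians(24.54)
for n,u,z in [('button',(320.5,301),126),('casetopFL',(272,320),114),('FR',(371,320),114),('BL',(278,272),116),('BR',(368,272),116),('foot fr L',(254,272),56),('foot back L',(256,236),56),('foot backR',(391,240),56)]:
    d=ray(w,*u,z)[:2]-t; print(n,(d@[np.cos(a),np.sin(a)]).round(1),(d@[np.sin(a),-np.cos(a)]).round(1))
E
```

```text
button 3.6 0.1
casetopFL -10.7 -20.9
FR -10.7 21.8
BL 12.0 -17.4
BR 12.0 19.6
foot fr L -9.9 -38.1
foot back L 11.2 -36.0
foot backR 8.9 38.8
```

Centred: the case spans columns 272–372 between fingers at 200 and 445. I'll descend to the grasp and close.

```bash
python3 -m jog '[[0.001,0,0.025,0,1],[0.001,0,0.045,0,1],[0.001,0,0.058,0,1],[0.001,0,0.058,0,1],[0.001,0,0.058,0,1],[0.001,0,0.058,0,0.4],[0.001,0,0.058,0,0.4],[0.001,0,0.058,0,0.3],[0.001,0,0.058,0,0.2],[0.001,0,0.058,0,0.2],[0.001,0,0.058,0,0.2],[0.001,0,0.058,0,0.2]]' 50
python3 - <<'E'
from bench import r
from h import *
for n in("wrist","scene"):
    w=r.snapshot(n);cv2.imwrite(f'pics/{n}3.png',w["pixels"][:,:,::-1])
crop(w,280,140,160,120,5,'s3c')
E
```

```text
time: 3.45
tool_pos: [545.6, -163.7, 75.2]
tcp_rot: [180.0, -0.1, 24.6]
ft_force: [-0.5, 0.1, 6.8]
finger_gap: 43.2
```

View pics/wrist3.png

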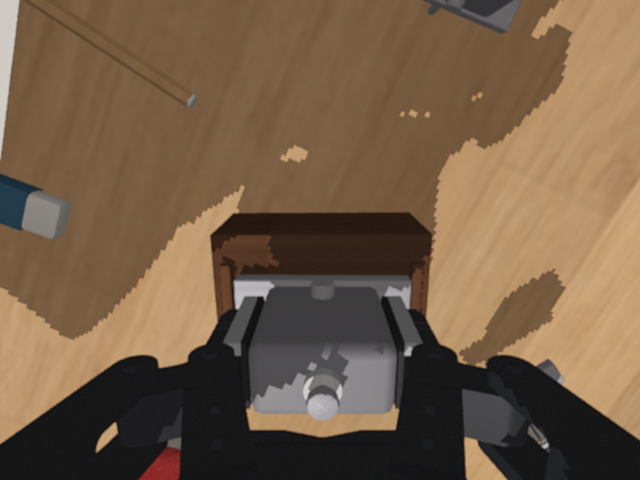

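View pics/s3c.png

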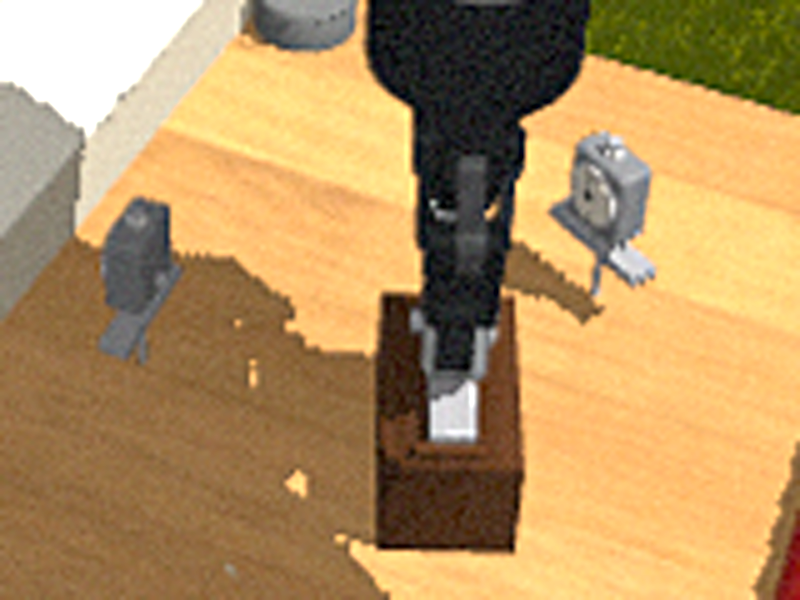

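Wrist view: both pads are flat on the case sides (columns 248 and 398), and the foot is symmetric at 235–411. Gap 43.2 mm, so the grip is good. Lifting straight up.

```bash
python3 -m jog '[[0,0,-0.01,0,0.2],[0,0,-0.025,0,0.2],[0,0,-0.045,0,0.2],[0,0,-0.07,0,0.2],[0,0,-0.095,0,0.2],[0,0,-0.11,0,0.2],[0,0,-0.11,0,0.2],[0,0,-0.11,0,0.2]]'
python3 - <<'E'
from bench import r
from h import *
print(r.sense()["tool_pos"],r.sense()["tcp_rot"],r.sense()["finger_gap"])
for n in("wrist","scene"):
    w=r.snapshot(n);pickle.dump(w,open(f'{n}4.pkl','wb'));cv2.imwrite(f'pics/{n}4.png',w["pixels"][:,:,::-1])
crop(w,280,90,160,160,4,'s4c')
E
```

```text
time: 4.35
tool_pos: [545.3, -163.7, 184.9]
tcp_rot: [180.0, -0.1, 24.6]
ft_force: [0.4, -0.4, -3.1]
finger_gap: 43.5
[ 545.25057559 -163.66990923  184.90285463] [ 1.79951555e+02 -1.15728816e-01  2.45574294e+01] 43.54709015890374
```

View pics/wrist4.png

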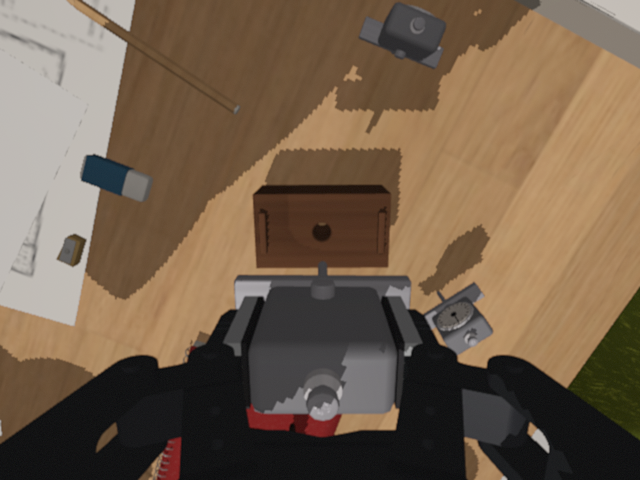

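View pics/s4c.png

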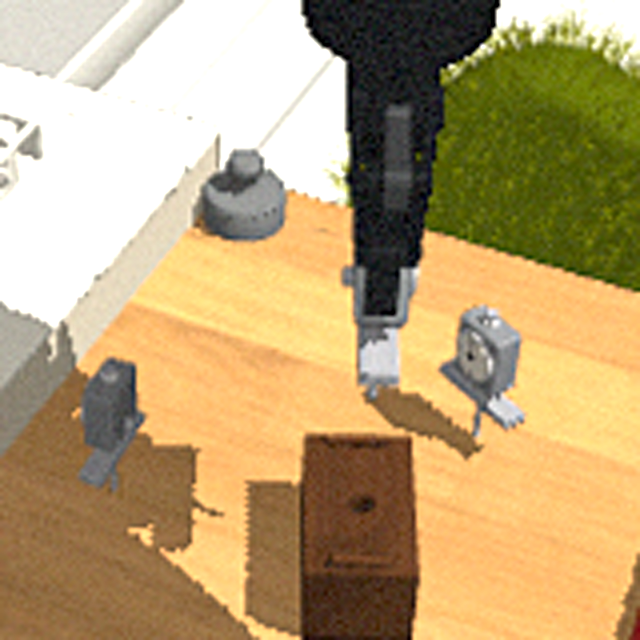

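The gauge is lifted and upright, the stand hole is empty at wrist (322,231), and the rod end shows at about (322,263). Next I'll measure the rod end and derive the shift.

```bash
python3 - <<'E'
from h import *
w=pickle.load(open('wrist4.pkl','rb'));s=pickle.load(open('scene4.pkl','rb'))
crop(w,270,240,110,60,7,'w4c')
t=np.array([545.25,-163.67]);a=np.radians(24.56)
X=np.array([np.cos(a),np.sin(a)]);Y=np.array([np.sin(a),-np.cos(a)])
for n,m,u in[('w',w,(322.3,263)),('s',s,(280+372.5/4,90+394/4))]:
    p=ray(m,*u,117.7);d=p[:2]-t;print(n,p.round(1),d@X,d@Y)
for z in(115,118,120): print(z,proj(w,[*(t),z]),proj(s,[*t,z]))
E
```

```text
w [ 544.1 -165.2  117.7] -1.6847631906167917 0.8842269178444973
s [ 542.6 -166.4  117.7] -3.4811726148172313 1.356670110795931
115 [320.67916321 258.50751345] [371.15391664 190.04230237]
118 [320.66177347 260.22864917] [371.25509948 188.82731632]
120 [320.64992499 261.40134312] [371.32283022 188.01401732]
```

View pics/w4c.png

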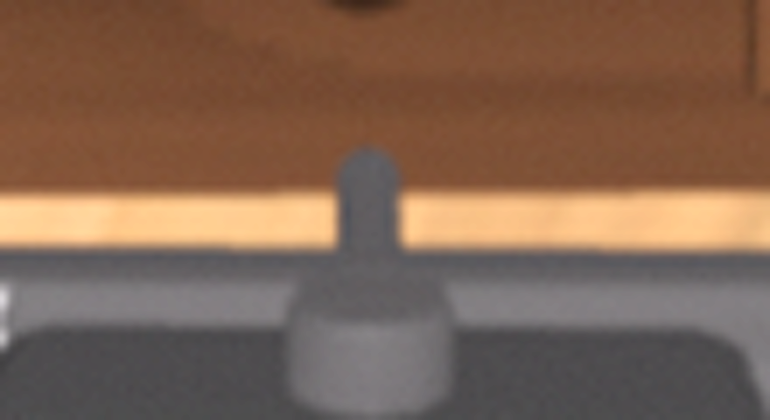

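```bash
python3 -m jog '[[0.006,-0.02,0,0,0.2],[0.018,-0.058,0,0,0.2],[0.032,-0.102,0,0,0.2],[0.046,-0.147,0,0,0.2],[0.06,-0.192,0,0,0.2],[0.074,-0.237,0,0,0.2],[0.088,-0.282,0,0,0.2],[0.1,-0.322,0,0,0.2],[0.107,-0.345,0,0,0.2],[0.11,-0.3535,0,0,0.2],[0.11,-0.3535,0,0,0.2],[0.11,-0.3535,0,0,0.2],[0.11,-0.3535,0,0,0.2]]'
python3 - <<'E'
from bench import r
from h import *
print(r.sense()["tool_pos"],r.sense()["tcp_rot"],r.sense()["finger_gap"])
for n in("wrist","scene","top"):
    w=r.snapshot(n);pickle.dump(w,open(f'{n}5.pkl','wb'));cv2.imwrite(f'pics/{n}5.png',w["pixels"][:,:,::-1])
E
```

```text
time: 5.75
tool_pos: [497.8, 202.5, 183.4]
tcp_rot: [-180.0, 0.0, 24.5]
ft_force: [0.6, -0.2, -1.8]
finger_gap: 43.3
[497.75835942 202.50608959 183.44446748] [-1.79953982e+02  3.23464475e-02  2.44669484e+01] 43.29189817552262
```

View pics/wrist5.png

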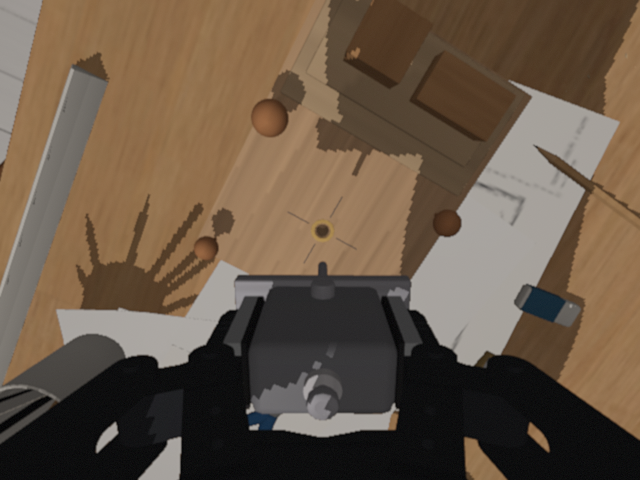

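View pics/scene5.png

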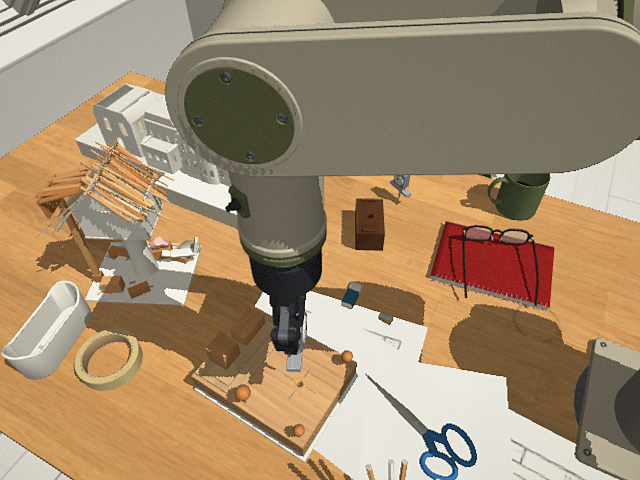

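```bash
python3 - <<'E'
from h import *
w=pickle.load(open('wrist5.pkl','rb'));s=pickle.load(open('scene5.pkl','rb'))
crop(w,260,200,130,90,6,'w5c');crop(s,260,340,80,70,8,'s5c')
t=np.array([497.76,202.51]);a=np.radians(24.47)
X=np.array([np.cos(a),np.sin(a)]);Y=np.array([np.sin(a),-np.cos(a)])
zt=183.44-27.2-40
for n,m,u,z in[('rod w',w,(322.5,263.5),zt),('hole w',w,(322,231),46),('hole s',s,(300,384),46)]:
    p=ray(m,*u,z);d=p[:2]-t;print(n,p.round(1),d@X,d@Y)
E
```

```text
rod w [496.2 200.8 116.2] -2.1593359581467317 0.861003842506057
hole w [496.2 201.3  46. ] -1.9196494383827798 0.4717640890588337
hole s [496.1 201.6  46. ] -1.9062083232902474 0.16769067718362904
```

View pics/w5c.png

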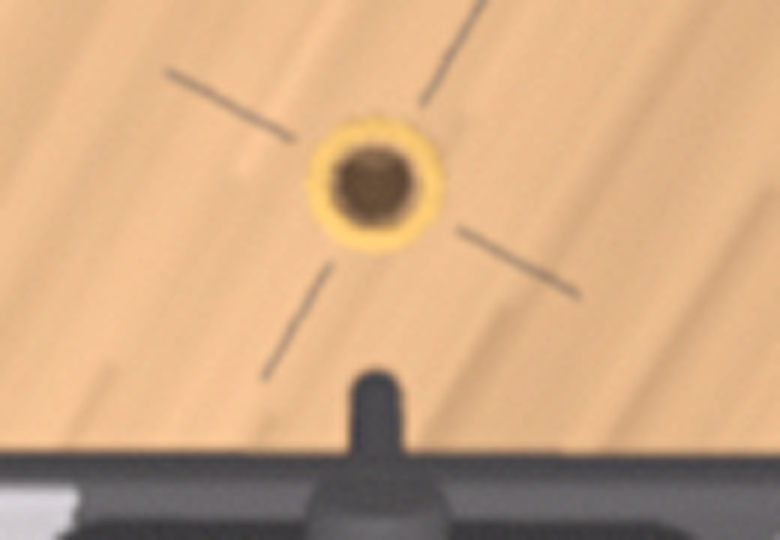

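View pics/s5c.png

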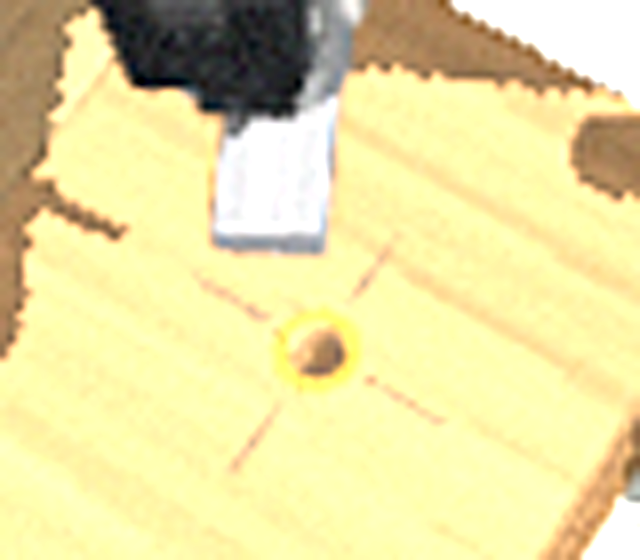

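The hole is at wrist (322,231) and the rod tip at (322.5,264). They agree within about 1 mm laterally. I'll descend to just above the mouth and recheck.

```bash
python3 -m jog '[[0,0,0.015,0,0.2],[0,0,0.035,0,0.2],[0,0,0.05,0,0.2],[0,0,0.058,0,0.2],[0,0,0.06,0,0.2],[0,0,0.06,0,0.2],[0,0,0.06,0,0.2]]'
python3 - <<'E'
from bench import r
from h import *
print(r.sense()["tool_pos"],r.sense()["tcp_rot"],r.sense()["ft_force"])
for n in("wrist","scene"):
    w=r.snapshot(n);pickle.dump(w,open(f'{n}6.pkl','wb'));cv2.imwrite(f'pics/{n}6.png',w["pixels"][:,:,::-1])
    if n=="wrist":crop(w,260,220,130,90,6,'w6c')
    else:crop(w,260,340,80,70,8,'s6c')
E
```

```text
time: 6.6
tool_pos: [498.5, 203.1, 124.7]
tcp_rot: [-180.0, -0.1, 24.5]
ft_force: [0.1, 0.1, -3.2]
finger_gap: 43.6
[498.46335062 203.14729725 124.68390912] [-1.79951956e+02 -8.93530598e-02  2.44692343e+01] [ 0.1124253   0.11516629 -3.16136077]
```

View pics/w6c.png

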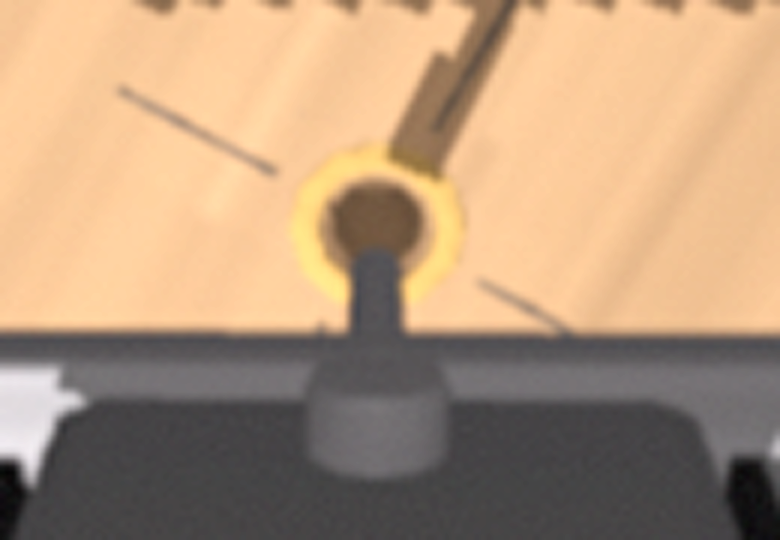

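View pics/s6c.png

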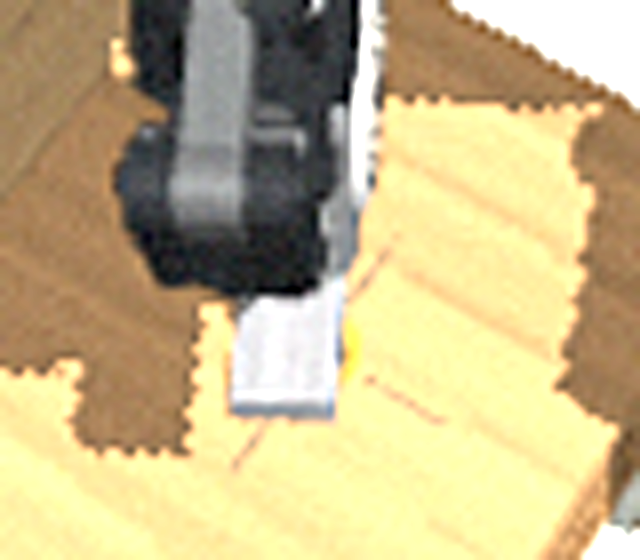

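```bash
python3 - <<'E'
from h import *
def go(f,tp,zT,a,rod,hole,x0,y0,k=6):
    w=pickle.load(open(f,'rb'));t=np.array(tp);a=np.radians(a)
    X=np.array([np.cos(a),np.sin(a)]);Y=np.array([np.sin(a),-np.cos(a)])
    for n,u,z in[('rod',rod,zT-67.2+2.5),('hole',hole,46)]:
        p=ray(w,x0+u[0]/k-.4,y0+u[1]/k-.4,z);d=p[:2]-t;print(n,p.round(1),(d@X).round(2),(d@Y).round(2))
go('wrist5.pkl',[497.76,202.51],183.44,24.47,(376,393),(376,185),260,200)
go('wrist6.pkl',[498.46,203.15],124.68,24.47,(376,274),(379,226),260,220)
E
```

```text
rod [496.1 200.9 118.7] -2.21 0.74
hole [496.7 201.3  46. ] -1.51 0.66
rod [496.8 201.5  60. ] -2.17 0.78
hole [496.9 201.3  46. ] -2.18 1.05
```

```bash
python3 -m jog '[[0.0002,0.0002,0.006,0,0.2],[0.0002,0.0002,0.012,0,0.2],[0.0002,0.0002,0.017,0,0.2],[0.0002,0.0002,0.022,0,0.2],[0.0002,0.0002,0.022,0,0.2],[0.0002,0.0002,0.022,0,0.2]]'
python3 - <<'E'
from bench import r
from h import *
print(r.sense()["tool_pos"],r.sense()["tcp_rot"],r.sense()["ft_force"],r.sense()["wrist_torque"])
for n in("wrist","scene"):
    w=r.snapshot(n);pickle.dump(w,open(f'{n}7.pkl','wb'));cv2.imwrite(f'pics/{n}7.png',w["pixels"][:,:,::-1])
    if n=="wrist":crop(w,260,220,130,90,6,'w7c')
    else:crop(w,260,340,80,70,8,'s7c')
E
```

```text
time: 7.3
tool_pos: [498.6, 203.0, 102.5]
tcp_rot: [-180.0, -0.1, 24.5]
ft_force: [0.3, 0.5, -2.1]
finger_gap: 43.7
[498.60828862 203.03717795 102.53585433] [-1.79952801e+02 -6.87331506e-02  2.44729661e+01] [ 0.33350493  0.47332415 -2.06134764] [-0.00912334 -0.00682232  0.00193493]
```

View pics/w7c.png

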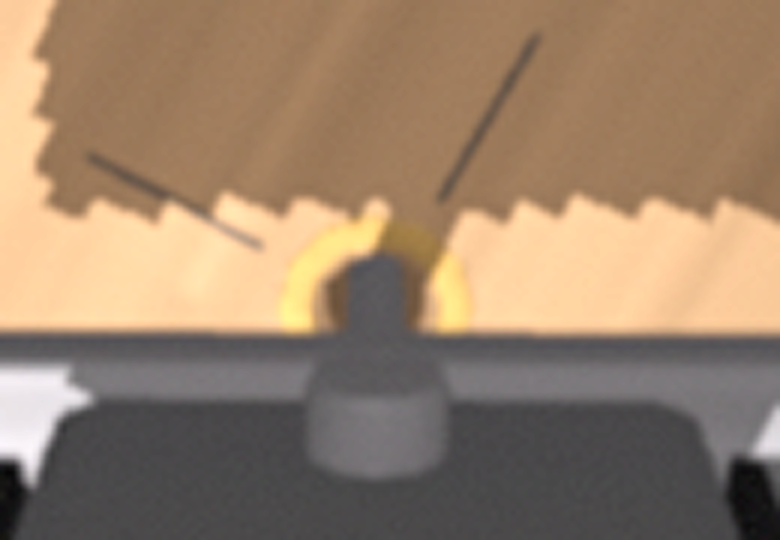

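```bash
python3 - <<'E'
import cv2,numpy as np
a=[cv2.resize(cv2.imread(f'pics/wrist{i}.png')[360:430,280:370],None,fx=4,fy=4) for i in (6,7)]
cv2.imwrite('pics/btn.png',np.hstack(a))
from h import *
w=pickle.load(open('wrist7.pkl','rb'));a=np.radians(24.47)
p=ray(w,260+377/6-.4,220+300/6-.4,46);print(p, 'hole; predicted tip px', (proj(w,[496.9,201.4,35.3])-[260,220]+.4)*6, 'if retracted', (proj(w,[496.9,201.4,46])-[260,220]+.4)*6)
E
```

```text
[497.40039227 201.5452219   46.        ] hole; predicted tip px [376.26003107 265.50401622] if retracted [376.13888979 305.634504  ]
```

View pics/btn.png

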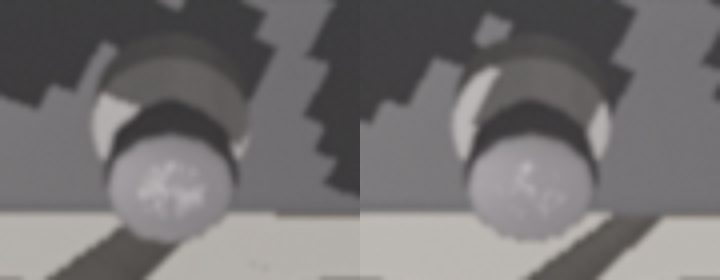

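The button has not risen and the tip lies inside the hole, clipped by its near edge. Continuing down to about 3 mm above flush.

```bash
python3 -m jog '[[0,0,0.006,0,0.2],[0,0,0.012,0,0.2],[0,0,0.018,0,0.2],[0,0,0.022,0,0.2],[0,0,0.025,0,0.2],[0,0,0.025,0,0.2],[0,0,0.025,0,0.2]]'
python3 - <<'E'
from bench import r
from h import *
w=r.snapshot("wrist");pickle.dump(w,open('wrist8.pkl','wb'));cv2.imwrite('pics/wrist8.png',w["pixels"][:,:,::-1])
s=r.sense();print(s["tool_pos"],s["tcp_rot"],s["ft_force"],s["wrist_torque"])
E
```

```text
time: 8.1
tool_pos: [499.1, 203.2, 78.2]
tcp_rot: [-180.0, -0.1, 24.5]
ft_force: [-0.4, 0.6, -0.9]
finger_gap: 43.5
[499.06048827 203.19060651  78.24224565] [-1.79957712e+02 -1.22934939e-01  2.44682797e+01] [-0.24187891  0.282187   -0.81152086] [-0.05756147  0.17622408 -0.01267946]
```

View pics/wrist8.png

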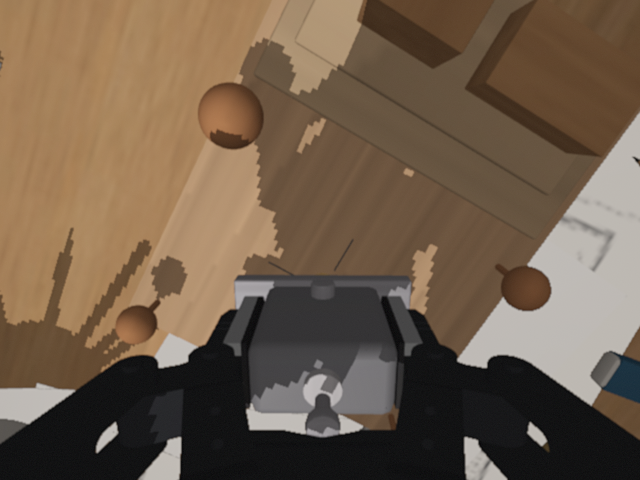

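The button has risen (stem visible at (321,405)), so the rod is on the bottom of the hole. Creeping to flush.

```bash
python3 -m jog '[[0,0,0.001,0,0.2],[0,0,0.002,0,0.2],[0,0,0.003,0,0.2],[0,0,0.004,0,0.2],[0,0,0.004,0,0.2]]'; python3 -m jog '[[0,0,0.0005,0,0.2],[0,0,0.001,0,0.2],[0,0,0.001,0,0.2]]'
python3 - <<'E'
from bench import r
s=r.sense();print(s["tool_pos"],s["tcp_rot"],s["ft_force"],s["wrist_torque"])
E
```

```text
time: 8.65
tool_pos: [499.0, 203.2, 74.1]
tcp_rot: [-180.0, -0.1, 24.5]
ft_force: [-1.0, 0.3, 0.4]
finger_gap: 43.3
time: 8.95
tool_pos: [499.1, 203.2, 73.2]
tcp_rot: [-180.0, -0.1, 24.5]
ft_force: [0.3, -0.4, 0.8]
finger_gap: 43.4
[499.08736162 203.21710524  73.17806035] [-1.79960575e+02 -1.23825429e-01  2.44743725e+01] [ 0.29859629 -0.43011097  0.83037838] [-0.07450953  0.22825848 -0.04006191]
```

```bash
python3 -m jog '[[-0.0004,0,0,0,0.2],[-0.0008,0,0,0,0.2],[-0.0008,0,0,0,0.2]]'
python3 - <<'E'
from bench import r
s=r.sense();print(s["tool_pos"],s["tcp_rot"],s["ft_force"],s["wrist_torque"])
E
python3 -m jog '[[0,0,0.0005,0,0.2],[0,0,0.001,0,0.2],[0,0,0.001,0,0.2]]'
python3 - <<'E'
from bench import r
s=r.sense();print(s["tool_pos"],s["tcp_rot"],s["ft_force"],s["wrist_torque"])
E
```

```text
time: 9.25
tool_pos: [498.6, 203.0, 73.4]
tcp_rot: [-180.0, -0.2, 24.5]
ft_force: [1.4, 1.3, -0.2]
finger_gap: 43.7
[498.64050608 202.96401067  73.36808843] [-1.79962333e+02 -1.65604165e-01  2.44662411e+01] [ 1.423199    1.27055076 -0.17343581] [ 0.09476868 -0.21461111 -0.00307748]
time: 9.55
tool_pos: [498.8, 203.0, 72.6]
tcp_rot: [-180.0, -0.2, 24.5]
ft_force: [-1.8, -0.3, 3.2]
finger_gap: 43.1
[498.75130634 203.03296469  72.63325732] [-1.79964968e+02 -1.78886993e-01  2.44716483e+01] [-1.81644169 -0.34017671  3.17543664] [-0.10419478  0.16001976 -0.02351582]
```

```bash
python3 -m jog '[[0,0,0.0005,0,0.2],[0,0,0.001,0,0.2],[0,0,0.001,0,0.2],[0,0,0.001,0,0.2]]'
python3 - <<'E'
from bench import r
from h import *
for n in("wrist","scene"):
    w=r.snapshot(n);pickle.dump(w,open(f'{n}9.pkl','wb'));cv2.imwrite(f'pics/{n}9.png',w["pixels"][:,:,::-1])
    s=r.sense();print(s["tool_pos"],s["tcp_rot"],s["ft_force"],s["wrist_torque"])
crop(w,250,300,120,100,6,'s9c')
E
```

```text
time: 9.95
tool_pos: [498.8, 203.1, 72.0]
tcp_rot: [-180.0, -0.2, 24.5]
ft_force: [-2.6, -0.3, 6.2]
finger_gap: 43.2
[498.81602041 203.06529994  72.02687871] [-179.96677182   -0.18502655   24.47354949] [-1.87840101  0.10427408  6.07077749] [-0.16125284  0.40884199 -0.00323318]
[498.830322   203.06985752  72.03544362] [-179.96733798   -0.18746291   24.47110255] [-2.42572884  0.65366779  5.63811565] [-0.2167745   0.41591388 -0.09690664]
```

View pics/wrist9.png

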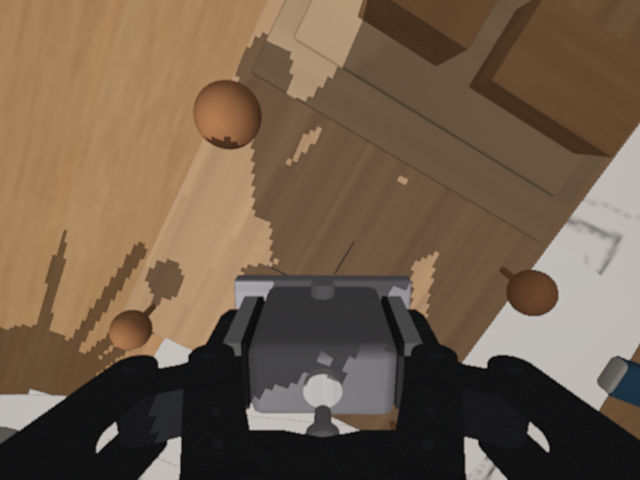

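View pics/s9c.png

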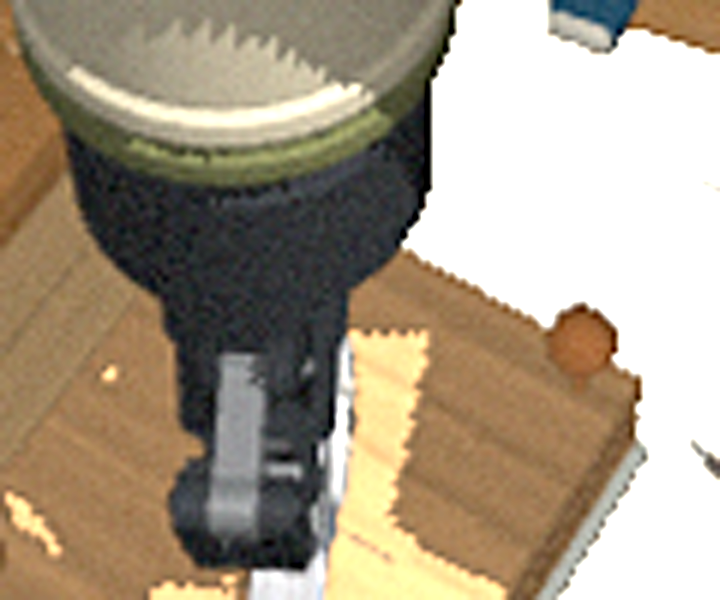

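```bash
python3 - <<'E'
from bench import r
from h import *
t0=pickle.load(open('top0.pkl','rb'));t=r.snapshot("top");s=r.sense();print(s["time"],s["tool_pos"],s["ft_force"],s["qd"].round(2))
a=np.vstack([cv2.resize(x["pixels"][185:325,130:260,::-1],None,fx=3,fy=3) for x in (t0,t)][:1]+[]) 
b=cv2.resize(t["pixels"][185:325,130:260,::-1],None,fx=3,fy=3);cv2.imwrite('pics/cmp.png',np.hstack([a,b]))
w6=pickle.load(open('wrist6.pkl','rb'));w9=pickle.load(open('wrist9.pkl','rb'))
# template match of visible corner region
for (x,y,w,h) in[(140,296,20,16),(205,300,30,18),(145,235,20,18)]:
    T=t0["pixels"][y:y+h,x:x+w];S=t["pixels"][y-6:y+h+6,x-6:x+w+6]
    m=cv2.matchTemplate(S,T,cv2.TM_CCOEFF_NORMED);print(cv2.minMaxLoc(m)[1],np.array(cv2.minMaxLoc(m)[3])-6)
ax=[496.8,201.5]
print('w6 btn rest',proj(w6,[*ax,124.7+50.8]));ax=[496.9,201.3]
for d in(0,11,14,17): print(d,proj(w9,[*ax,72.0+50.8+d]))
crop(w9,270,350,110,100,6,'w9c')
E
```

```text
10.1 [498.82230657 203.07257968  72.04362687] [-1.22583279 -0.45635609  7.23266324] [ 0.02 -0.02 -0.02 -0.05 -0.09 -0.04]
0.7152983546257019 [0 0]
0.8991587162017822 [0 0]
0.20535491406917572 [ 0 -3]
w6 btn rest [321.95154299 408.12624393]
0 [322.07385318 408.67425146]
11 [322.01573012 439.27150559]
14 [321.99761448 448.80797593]
17 [321.97835503 458.94657446]
```

View pics/cmp.png

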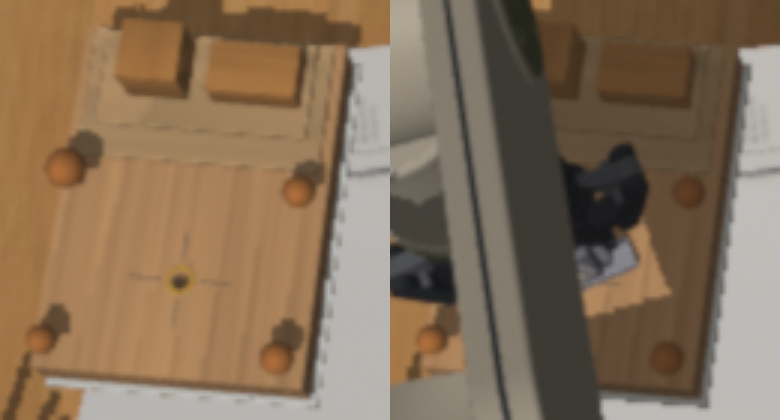

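View pics/w9c.png

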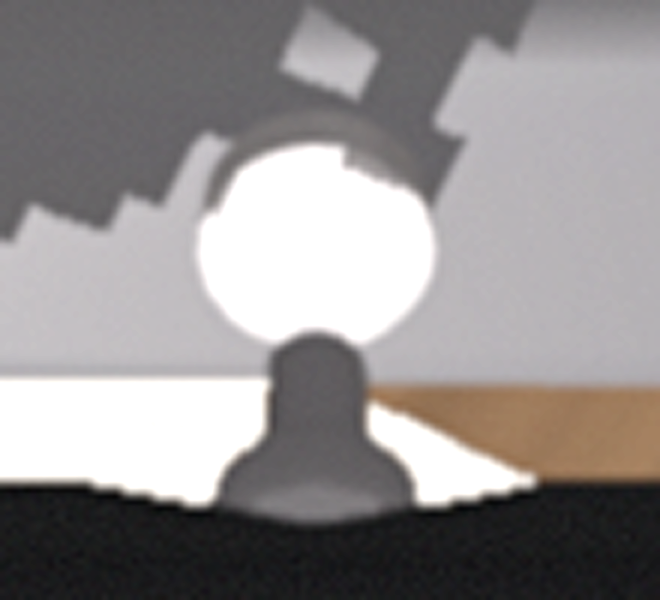

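The checks agree. The model shift is 0 px in the top view. The button has moved about 39 px, where 14 mm of rod travel predicts about 40. The push is about 8–9 N including the gauge's weight, and the arm is still. Handing in.

```bash
python3 -c "
from bench import r
print(r.hand_in()); s=r.sense(); print(s['time'],s['tool_pos'],s['ft_force'],s['finger_gap'])"
```

```text
the job is handed in; nothing more can be done
None
the job is handed in; nothing more can be done
```

The gauge is in the socket: I lifted the largest one from its stand, passed its rod down the brass-rimmed hole and pressed the foot onto the board. I handed in at about 10 s of the 42 s, still holding it; hand-in gives no verdict.

**Last checks:**
- **Push:** the wrist force read about 6–7 N upward, so the gauge presses with roughly 8–9 N once its weight is added.
- **Flushness:** the reading rose by about 5 N per mm over the last millimetre, matching the board's pads, so the foot is on the board. I did not see the contact line directly.
- **Rod:** the button had moved about 39 pixels in the wrist view, which corresponds to about 14 mm of travel. The gripper hid part of the button, so this is approximate.
- **Angle and grip:** the tool was within 0.2° of vertical, and the finger gap was 43.2 mm on the 44 mm case.
- **Model:** two visible patches showed no movement in the top view. A third was hidden by the arm, so its match meant nothing.

**What disagreed:** a sideways force of about 1–2.5 N and a wrist moment of about 0.4 N m remained, so the rod probably touches the side of the hole lightly. I tried a 0.8 mm sideways correction; it reversed the force, which came back as I pressed down. I left it there because it was small.

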